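# Slide the sample carrier under the colour reader

### The arm

A 6-joint arm with a two-finger parallel gripper is mounted at the origin on the work surface. World frame = base frame: x ahead of the robot, y to its left, z up, the work surface at z = 0. Lengths are in m, angles in rad, forces in N, time in s.
With the tool pointing down it reaches from about 0.25 to 0.775 m from the base axis. Payload 4 kg.
Tool frame: the origin (TCP) lies where the fingers leave the gripper's body, on its centre line; the fingertips stand ahead of it and the grasp point (between the pads) lies 54 mm ahead of it (arm.tips_ahead is the z of the fingertips in the tool frame, in m); z points along the fingers, y is the line along which they close (so a half turn about z gives the same grasp; the last joint's range is limited). The gripper opens to 85 mm and grips with 20 to 120 N. Pads are 22 mm wide; open, the fingers measure 114 mm over their backs; the gripper's body (76 mm by 85 mm) begins 54 mm behind the grasp point. The pads swing forward as they close: fully open they stand 13 mm farther back than shut.
Start: joints at [-1.275, 0.087, 1.371, -0, 1.684, -0.103], TCP at [0.214, -0.507, 0.304] pointing down, gripper open.
Joint ranges: [-3.1, 3.1], [-0.76, 2.03], [0.27, 2.55], [-1.08, 4.22], [0.17, 2.65], [-2.57, 2.57]. Speed limits (rad/s): [2.79, 2.79, 3.14, 3.14, 3.14, 3.14].

### API

Orientations are given as a unit quaternion [x, y, z, w].
In Python, from plant import arm gives the robot as it stands.
- The arm moves only by the shell command python3 -m crank 'ROWS'. ROWS is JSON, a list that holds one entry, the list of rows, each a list of 7 numbers: the turn, a rotation vector about the tool's x, y, z in rad, then the shift along the tool's x, y, z in m, then the finger opening in m, from 0 to 0.0854. A call has exactly 8 rows; each row shifts and turns the commanded pose from where the row before left it, along the tool's axes as they then stand; what a row does not reach is not made up. A row lasts 1/8 s, in which the tool goes at most 62.5 mm and 10.7 degrees, less where a joint would pass 70% of its speed; a pose out of reach is approached as far as the arm can. A call is refused whole if a number of a shift passes 0.0625 or a number of a turn 0.188, either way. A call with a gripper value outside its range is refused whole. The fingers move at their own pace and stop on an object; the grip force is fixed at half the most. Time passes only in rows, so rows that do not move let the fingers close, or fill a call up. It gives the time, the measured TCP pose, the force, the opening and the grip force at its end, in the units of the state.
- arm.sense(): the state, without advancing time (a new reading comes with each control period).
- arm.get_image(name): name is "side" or "top"; returns the picture (420x560x3 uint8, red, green, blue); there is no depth.
- arm.camera_params(name): a dict with "mtx" (3x3 intrinsics, pixels), "rvec" (rotation vector, rad) and "tvec" (3), from world to camera coordinates, as OpenCV has them. Camera axes: x right, y down, z forward; pixel columns grow to the right and rows downward; lengths in m; the calibration is good to about 2 mm. A picture is of the moment at which its call begins. camera_params takes no time and is no camera call.
- arm.job_done(): hands the job in; it is judged then, once.
The state is a dict: "time": time; "joint_positions": joint angles; "joint_velocities": joint speeds; "joint_efforts": joint torques, N m; "tool_pos": TCP position; "tool_rot": TCP orientation; "contact_force": force on the tool from outside, world axes, zero at the start; "torque": the same for the moment, N m; "finger_gap": finger opening in m; "gripper_force": force on a finger pad.
Only numpy, scipy, OpenCV 4.12 (cv2) and the standard library are available. Lean on these libraries where they do the work, as an engineer would, in place of code of your own. Each camera call takes 0.05 s, during which the arm holds its last target. There are 200 camera calls.

### The job

Pushing only with the fingertips, slide the flat white carrier plate with its covered glass dish along the bench and under the low bridge of the colour reader, raised end last, until the plate is fully home and square against the stop bar, with the dish under the window. Nothing may be gripped, lifted or tipped: leave the dish untouched so that it rides along in the middle of the plate, and leave the other glassware and bottles where they stand. Finish with the hand clear.

Things in the scene. Friction and masses are not known exactly. Their poses are not given: they have to be found in the camera images.
- plate: loose flat white plastic carrier plate, about 0.2 kg, 150 mm long (its x), 84 mm wide (its y), 12 mm thick, on the bench. Origin: centre of its underside; x points to the leading end, which goes in first, z up. Its trailing end (-x) is an upright lip across the full width, 8 mm thick, 22 mm high, whose top slopes down to the plate's top over the next 31 mm.
- push_end (a point): point on the upright outer face of the plate's trailing lip, in the middle of its width, 11 mm above the bench (75 mm behind the plate's origin)
- dish: loose covered round glass dish with a white paper disc on its lid, 56 mm in diameter, 14 mm high, 45 g, standing free on the middle of the plate (at most 2 mm off). Origin: centre of its underside, on the plate's top
- bridge: colour reader: low grey bridge fixed to the bench. Origin: on the bench under the middle of its window; x = the direction in which the plate is pushed in (within 10 degrees of world +y), y across, z up. Two legs, inner faces 96 mm apart, x = -35 to 35 mm. A white housing 45 mm high stands outside the +y leg, out to y = 104 mm. The plate slides on the bench itself, with no floor plate
- window (a point): centre of the square 34 mm reading window in the bridge's deck, at the deck's top. The deck spans 70 mm along the bridge's x and 128 mm along y, its underside 31 mm and its top 45 mm above the bench (window frame 47 mm); the dish on the plate stands 26 mm high
- entry (a point): point on the bench midway between the outer ends of the two entry guides, 78 mm before the bridge's origin: walls 16 mm high that narrow from about 132 mm apart here to the 96 mm between the legs
- stop (a point): middle of the foot of the stop bar's near face, 75 mm past the bridge's origin. The bar is 16 mm high; rails 16 mm high, 96 mm apart, lead from the legs to it. With the plate home against it, the plate's origin lies at the bridge's origin
- beaker: bystander: glass beaker, 70 mm across, 95 mm high, beyond the reader's stop. Origin: centre of its underside
- small_beaker: bystander: small glass beaker, 50 mm across, 60 mm high, beside the reader. Origin: centre of its underside
- jar: bystander: amber glass jar, 48 mm across, 70 mm high, beside the reader. Origin: centre of its underside
- wash_bottle: bystander: white plastic bottle, 64 mm across, 150 mm high, at the right-hand side of the bench. Origin: centre of its underside
- spare_dish: bystander: larger covered glass dish, 90 mm across, 15 mm high, at the far side of the bench. Origin: centre of its underside
- tube_rack: bystander: white test-tube rack with glass tubes, 70 by 200 mm, 136 mm high, at the far side of the bench. Origin: centre of its underside
Things that resemble listed ones, but are neither listed nor needed, are in the scene too. There is more than one size of the plate; the one meant has the size given above. Leave any green or pink look-alike of the dish alone.

How it is judged:
On the way:
1. the leading end of the plate is under the bridge (x of plate in the frame of bridge above -0.11 m and y of plate in the frame of bridge between -0.01 and 0.01 m), for 0.05 s.
At the end, for the whole second after the job is handed in: The plate lies flat under the bridge, raised end outside, its origin within 6 mm of home along the slide (against the stop) and 10 mm across, square within 4 degrees; the dish stands upright on it within 14 mm of the plate's middle and 18 mm of the window's centre; all at rest (x of plate in the frame of bridge between -0.006 and 0.006 m and y of plate in the frame of bridge between -0.01 and 0.01 m and x of push_end in the frame of bridge below -0.06 m and angle between the x axis of plate and the x axis of bridge, either way round below 0.07 rad and horizontal distance between dish and plate below 0.014 m and horizontal distance between dish and window below 0.018 m and height (world z) of dish above 0.009 m and angle between each of dish, plate's own z axis and vertical below 0.05 rad and linear speed of each of plate, dish below 0.01 m/s); the robot touches nothing.
It fails at once if the plate is lifted or tipped (height (world z) of plate above 0.006 m or angle between plate's own z axis and vertical above 0.09 rad).
It fails at once if the dish is lifted, tipped or off the plate (height (world z) of dish above 0.02 m or height (world z) of dish below 0.007 m or angle between dish's own z axis and vertical above 0.12 rad).
It fails at once if the robot touches the dish (contact force between any of the fingers, the arm and dish above 0.5 N).
It fails at once if another thing on the bench is shifted by more than 25 mm or tipped (distance of any of beaker, small_beaker, jar, wash_bottle, spare_dish, tube_rack from where it was at the start of the episode above 0.025 m or angle between any of beaker, small_beaker, jar, wash_bottle, spare_dish, tube_rack's own z axis and vertical above 0.3 rad).
It also fails if it takes over 72 s, if anything falls off the work surface, if the arm or the gripper's body presses on something with over 40 N, if the wrist force passes 120 N, or if a joint passes its speed limit or range.

## Working session

There is one attempt and no reset: what is moved stays moved. The work goes in short steps, Python scripts to look and compute and a shell command to move; the robot and the scene stay as the last step left them, time stands still between calls to the robot, and variables do not carry over. Pictures are saved under pics/ and viewed, at most 12 in all, crops included, and the job is handed in when it is done.

```bash
mkdir -p pics; cat > h.py <<'E'
import numpy as np, cv2
from plant import arm
def save(n,f):
    im=arm.get_image(n); cv2.imwrite('pics/'+f,im[:,:,::-1]); return im
def ray(n,uv,z):
    c=arm.camera_params(n); K=np.array(c['mtx'],float); R=cv2.Rodrigues(np.array(c['rvec'],float))[0]; t=np.array(c['tvec'],float).ravel()
    uv=np.atleast_2d(np.array(uv,float)); d=np.c_[uv,np.ones(len(uv))]@np.linalg.inv(K).T@R; o=-R.T@t
    return o+d*((z-o[2])/d[:,2])[:,None]
E
python3 - <<'E'
from h import *
a=save('top','t0.png');b=save('side','s0.png')
print(arm.sense(),arm.tips_ahead)
for n in('top','side'):
    c=arm.camera_params(n);R=cv2.Rodrigues(np.array(c['rvec'],float))[0];print(n,-R.T@np.array(c['tvec']).ravel())
E
```

```text
{'time': 0.1, 'joint_positions': array([-1.27513020e+00,  8.78984495e-02,  1.37216087e+00, -1.10827923e-05,
        1.68360174e+00, -1.03096976e-01]), 'joint_velocities': array([-0.00074307, -0.00182901, -0.00640525, -0.00053157,  0.0005581 ,
       -0.00174884]), 'joint_efforts': array([ 2.32999511e-03, -3.53014076e+01, -3.14219463e+01, -1.30013686e-04,
        7.98506720e-03, -4.06265144e-06]), 'tool_pos': array([ 0.21345505, -0.50654503,  0.30281724]), 'tool_rot': array([ 9.80188856e-01,  1.98062459e-01, -1.04905161e-04, -1.02888176e-03]), 'contact_force': array([-0.070985  , -0.05540164, -0.10865971]), 'torque': array([0.05270775, 0.00849012, 0.02091578]), 'gripper_force': 0.0, 'finger_gap': 0.08535985609111664} 0.0726
top [ 0.36665596 -0.03507288  1.52578757]
side [0.14667366 0.5087045  0.78286224]
```

View pics/t0.png

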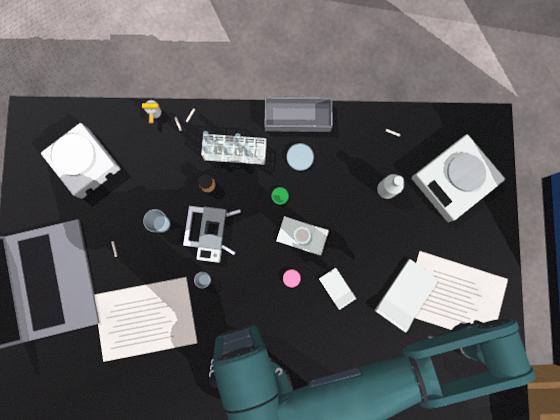

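View pics/s0.png

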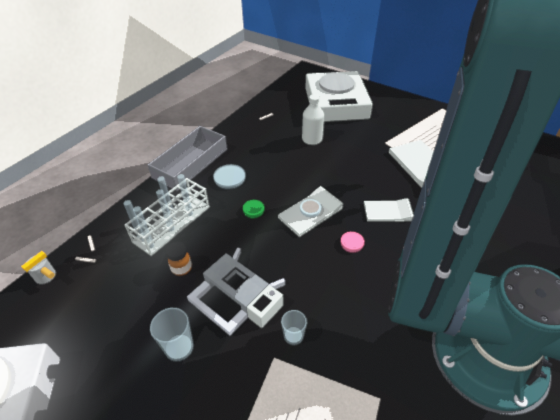

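Top view: the image's left is world +y and up is +x. Candidates for the plate are the white plate with the dish at (302,236), the smaller lipped plate at (337,289) and the white block at (405,295). For the dish, there is white-topped (302,236), green (280,196) and pink (291,279). I choose (302,236) for both. The bridge is at (210,228), with its entry guides opening to the right. I'll check in a crop.

```bash
python3 - <<'E'
from h import *
a=cv2.imread('pics/t0.png')
c=a[190:270,170:340]; cv2.imwrite('pics/c0.png',cv2.resize(c,None,fx=4.7,fy=4.7,interpolation=cv2.INTER_CUBIC))
g=a[210:262,270:335]
m=((g.min(2)>90)*255).astype(np.uint8)
m=cv2.morphologyEx(m,cv2.MORPH_CLOSE,np.ones((5,5)))
cs,_=cv2.findContours(m,0,1);k=max(cs,key=cv2.contourArea)
r=cv2.minAreaRect(k);b=cv2.boxPoints(r)+[270,210]
print(r,b);w=ray('top',b,0.012);print(w.round(4),np.linalg.norm(np.diff(w,axis=0),axis=1))
E
```

```text
((32.04448699951172, 25.35765266418457), (47.54503631591797, 27.023714065551758), 17.35402488708496) [[275.32384491 241.1637001 ]
 [283.3843441  215.37010765]
 [328.76512909 229.55160522]
 [320.70462799 255.34519958]]
[[ 0.4695 -0.0521  0.012 ]
 [ 0.5535 -0.0774  0.012 ]
 [ 0.509  -0.2248  0.012 ]
 [ 0.4255 -0.1985  0.012 ]] [0.08780935 0.15396763 0.08758846]
```

View pics/c0.png

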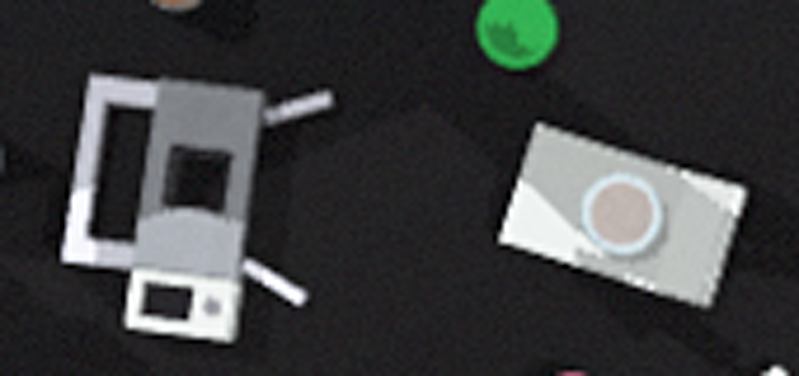

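```bash
python3 - <<'E'
from h import *
P=lambda l:np.array(l,float)/4.7+[170-.4,190-.4]
def show(s,l,z):
    w=ray('top',P(l),z)[:,:2];print(s,w.round(4).tolist());return w
w=show('window',[(170,148),(233,150),(227,212),(165,206)],.046);print(w.mean(0))
d=show('deck far, housing near',[(263,92),(158,80),(238,342),(126,327)],.045)
s=show('stop outer',[(92,75),(63,262)],.016)
si=show('stop inner',[(108,104),(90,240)],.016)
g=show('guide ends',[(330,99),(303,299)],.016)
for n,(p,q) in dict(front=(d[0],d[2]),rear=(d[1],d[3]),stop=(s[0],s[1]),stopi=(si[0],si[1]),g=g).items():
    v=p-q;print(n,np.degrees(np.arctan2(v[1],v[0])),np.linalg.norm(v))
print('g mid',g.mean(0),'stop mid',si.mean(0))
b=cv2.imread('pics/s0.png')
cv2.imwrite('pics/c1.png',cv2.resize(b[180:335,180:350],None,fx=3.8,fy=3.8,interpolation=cv2.INTER_CUBIC))
E
```

```text
window [[0.5282, 0.1689], [0.5274, 0.1265], [0.4855, 0.1294], [0.4891, 0.1711]]
[0.50752952 0.14896865]
deck far, housing near [[0.5671, 0.1074], [0.5745, 0.1784], [0.3989, 0.12], [0.408, 0.1948]]
stop outer [[0.5815, 0.2281], [0.4525, 0.2435]]
stop inner [[0.5614, 0.2165], [0.4677, 0.2257]]
guide ends [[0.5667, 0.0639], [0.4291, 0.0796]]
front -4.292174813572133 0.16870520655442195
rear -5.600168803574881 0.16720885124382345
stop -6.805077247852705 0.12987242060562218
stopi -5.602736799568449 0.09418653503426956
g -6.4781743144224935 0.13850322158047854
g mid [0.49792292 0.07175251] stop mid [0.51456639 0.22105388]
```

View pics/c1.png

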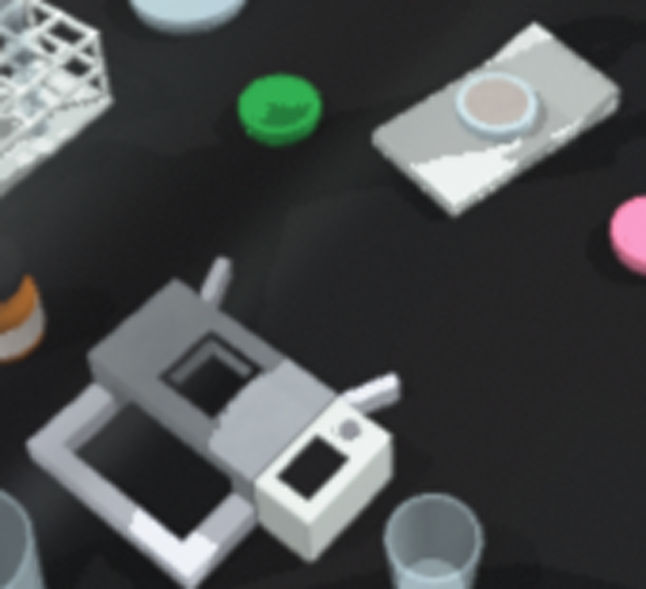

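Crop: the plate at (495,115) measures 150x84 mm. It has a thin end toward the reader and the lip at the far (-y) end, so the choice is confirmed. The bridge origin is at about (0.507, 0.148) with heading 84°. The plate is at (0.489, -0.138) with heading 73°.

Plan:
1. Nudge the far side of the plate near its front with shut fingertips. This turns it square and shifts it about 10 mm.
2. Push on the lip with two fingers.

```bash
python3 -m crank '[[[0,0,-0.11,0,0,0.01,0],[0,0,-0.11,0,0,0.01,0],[0,0,-0.11,0,0,0.01,0],[0,0,-0.11,0,0,0.01,0],[0,0,-0.11,0,0,0.01,0],[0,0,-0.11,0,0,0.01,0],[0,0,-0.11,0,0,0.01,0],[0,0,-0.11,0,0,0.01,0]]]'
python3 -m crank '[[[0,0,0,0.03,0.014,0,0],[0,0,0,0.03,0.014,0,0],[0,0,0,0.03,0.014,0,0],[0,0,0,0.03,0.014,0,0],[0,0,0,0.03,0.014,0,0],[0,0,0,0.03,0.014,0,0],[0,0,0,0.03,0.014,0,0],[0,0,0,0.03,0.014,0,0]]]'
python3 -m crank '[[[0,0,0,0.03,0.014,0,0],[0,0,0,0.03,0.014,0,0],[0,0,0,0.03,0.014,0,0],[0,0,0,0.03,0.014,0,0],[0,0,0,0.03,0.014,0,0],[0,0,0,0.03,0.014,0,0],[0,0,0,0.03,0.014,0,0],[0,0,0,0,0,0,0]]]'
cat >> h.py <<'E'
from scipy.spatial.transform import Rotation as Ro
def st():
    s=arm.sense();R=Ro.from_quat(s['tool_rot']).as_matrix()
    print('t',s['time'],'p',s['tool_pos'].round(4),'yaw',np.degrees(np.arctan2(R[1,0],R[0,0])).round(2),'tilt z',R[:,2].round(3),'F',s['contact_force'].round(1),'gap',round(s['finger_gap'],4),'tips',arm.tips_ahead)
    return s,R
def goto(x,y,z):
    s,R=st();print('tool delta',(R.T@(np.array([x,y,z])-s['tool_pos'])).round(4))
E
python3 -c "
from h import *
goto(.5637,-.1135,.079)"
```

```text
time: 1.1
tool_pos: [0.2135, -0.5066, 0.2229]
tool_rot: [0.801, 0.598, 0.0, -0.001]
contact_force: [0.4, -0.3, 0.2]
finger_gap: 0.0002
gripper_force: 0.0
time: 2.1
tool_pos: [0.3904, -0.3082, 0.2234]
tool_rot: [0.802, 0.597, -0.0, -0.0]
contact_force: [-0.2, -0.6, -0.2]
finger_gap: 0.0002
gripper_force: 0.0
time: 3.1
tool_pos: [0.5449, -0.1347, 0.2231]
tool_rot: [0.801, 0.598, -0.0, -0.001]
contact_force: [0.9, -0.0, 0.1]
finger_gap: -0.0
gripper_force: 0.0
t 3.1 p [ 0.5449 -0.1347  0.2231] yaw 73.45 tilt z [-0.001  0.001 -1.   ] F [ 0.9 -0.   0.1] gap -0.0 tips 0.0726
tool delta [0.0256 0.0122 0.1441]
```

```bash
python3 -m crank '[[[0,0,0,0.013,0.007,0,0],[0,0,0,0.013,0.007,0,0],[0,0,0,0,0,0.02,0],[0,0,0,0,0,0.02,0],[0,0,0,0,0,0.02,0],[0,0,0,0,0,0.02,0],[0,0,0,0,0,0.02,0],[0,0,0,0,0,0,0]]]'
python3 -c "
from h import *
st();a=save('top','t1.png');b=save('side','s1.png')
c=np.hstack([cv2.resize(a[180:260,250:350],None,fx=4,fy=4),cv2.resize(b[160:240,240:340],None,fx=4,fy=4)])
cv2.imwrite('pics/c2.png',c[:,:,::-1])"
```

```text
time: 4.1
tool_pos: [0.5641, -0.1152, 0.1219]
tool_rot: [0.803, 0.597, -0.001, -0.002]
contact_force: [0.5, -0.1, -0.1]
finger_gap: 0.0005
gripper_force: 0.0
t 4.1 p [ 0.5641 -0.1152  0.1219] yaw 73.24 tilt z [-0.004  0.001 -1.   ] F [ 0.5 -0.1 -0.1] gap 0.0005 tips 0.0726
```

View pics/c2.png

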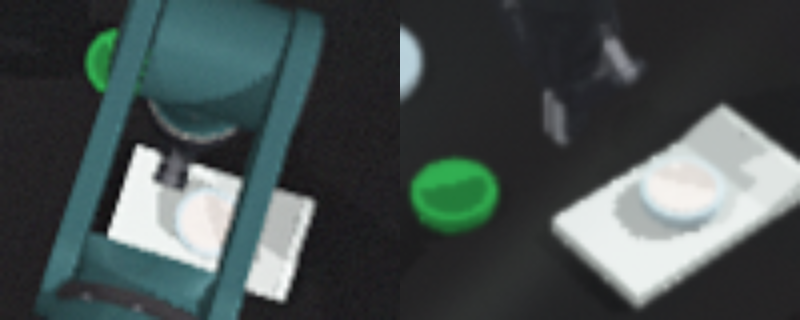

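```bash
python3 -c "
from h import *
s,R=st()
for n,o in(('top',(250,180)),('side',(240,160))):
    c=arm.camera_params(n)
    for L in ([0,0,0],[0,0,.0726],[0,.05,.06],[0,-.05,.06],[0.011,0,.0726],[-.011,0,.0726]):
        p=cv2.projectPoints((s['tool_pos']+R@np.array(L)).reshape(1,3),np.array(c['rvec']),np.array(c['tvec']),np.array(c['mtx']),None)[0].ravel()
        print(n,L,((p-o)*4+[400*(n=='side'),0]).round())
b=cv2.imread('pics/s1.png')
cv2.imwrite('pics/c3.png',cv2.convertScaleAbs(cv2.resize(b[60:220,240:400],None,fx=3.7,fy=3.7,interpolation=2),alpha=2.2,beta=20))"
```

```text
t 4.2 p [ 0.5655 -0.1156  0.1244] yaw 73.26 tilt z [ 0.001 -0.    -1.   ] F [-0.4 -0.5  0.5] gap 0.0003 tips 0.0726
top [0, 0, 0] [189. 108.]
top [0, 0, 0.0726] [183. 121.]
top [0, 0.05, 0.06] [203.  59.]
top [0, -0.05, 0.06] [165. 179.]
top [0.011, 0, 0.0726] [170. 117.]
top [-0.011, 0, 0.0726] [197. 125.]
side [0, 0, 0] [561.  42.]
side [0, 0, 0.0726] [562. 127.]
side [0, 0.05, 0.06] [513.  73.]
side [0, -0.05, 0.06] [614. 156.]
side [0.011, 0, 0.0726] [549. 135.]
side [-0.011, 0, 0.0726] [575. 120.]
```

View pics/c3.png

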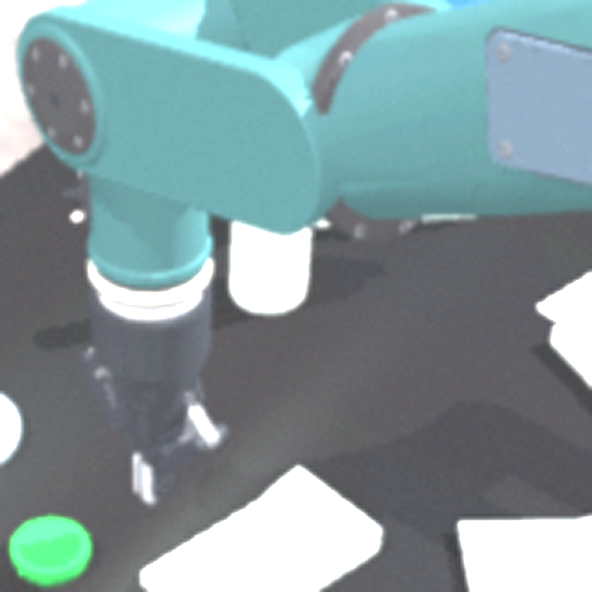

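The pictures show the fingers shut, with the tips beside the plate at (148,490), clear of both the green dish and the plate. The knuckle stays well above the dish. Now I descend and nudge sideways.

```bash
python3 -m crank '[[[0,0,0,0,0,0.011,0],[0,0,0,0,0,0.011,0],[0,0,0,0,0,0.011,0],[0,0,0,0,0,0.011,0],[0,0,0,0,-0.002,0,0],[0,0,0,0,-0.002,0,0],[0,0,0,0,-0.002,0,0],[0,0,0,0,-0.002,0,0]]]'
python3 -m crank '[[[0,0,0,0,-0.002,0,0],[0,0,0,0,-0.002,0,0],[0,0,0,0,-0.002,0,0],[0,0,0,0,-0.002,0,0],[0,0,0,0,-0.002,0,0],[0,0,0,0,-0.002,0,0],[0,0,0,0,-0.002,0,0],[0,0,0,0,0,0,0]]]'
cat >> h.py <<'E'
O=np.array([.507,.148]);th=np.radians(84);X=np.array([np.cos(th),np.sin(th)]);Y=np.array([-X[1],X[0]])
def plate():
    # side view: plate's top edges; top view as arm permits
    for n in('side','top'):
        a=arm.get_image(n);cv2.imwrite('pics/last_%s.png'%n,a[:,:,::-1])
        g=a.min(2);m=((g>85)*255).astype(np.uint8)
        cs,_=cv2.findContours(cv2.morphologyEx(m,cv2.MORPH_OPEN,np.ones((3,3))),0,1)
        for k in cs:
            if cv2.contourArea(k)<500: continue
            w=ray(n,k[:,0,:],.012)[:,:2]
            r=cv2.minAreaRect(w.astype(np.float32)*1000)
            c=np.array(r[0])/1000
            if abs(c[0]-.49)<.08 and -.25<c[1]<.12:
                d=c-O;print(n,'c',c.round(4),'size',np.round(r[1]),'ang',round(r[2],1),'bridge xy',(d@X).round(4),(d@Y).round(4))
E
python3 -c "
from h import *
st();plate()"
```

```text
time: 5.2
tool_pos: [0.5576, -0.1132, 0.0805]
tool_rot: [0.802, 0.597, 0.0, 0.0]
contact_force: [-0.4, 0.3, -0.0]
finger_gap: -0.0002
gripper_force: 0.0
time: 6.2
tool_pos: [0.544, -0.1091, 0.08]
tool_rot: [0.802, 0.597, 0.0, 0.0]
contact_force: [1.0, -0.1, -0.1]
finger_gap: -0.0003
gripper_force: 0.3
t 6.2 p [ 0.544  -0.1091  0.08  ] yaw 73.27 tilt z [ 0. -0. -1.] F [ 1.  -0.1 -0.1] gap -0.0003 tips 0.0726
side c [ 0.4841 -0.1365] size [167.  99.] ang 74.8 bridge xy -0.2853 -0.007
top c [ 0.4945 -0.1076] size [90. 87.] ang 74.7 bridge xy -0.2555 -0.0143
```

```bash
python3 -m crank '[[[0,0,0,0,-0.002,0,0],[0,0,0,0,-0.002,0,0],[0,0,0,0,-0.002,0,0],[0,0,0,0,-0.002,0,0],[0,0,0,0,-0.002,0,0],[0,0,0,0,-0.002,0,0],[0,0,0,0,-0.001,0,0],[0,0,0,0,0,0,0]]]'
python3 -c "
from h import *
st();plate()"
```

```text
time: 7.3
tool_pos: [0.5315, -0.1054, 0.0799]
tool_rot: [0.802, 0.597, -0.0, -0.0]
contact_force: [1.2, 0.7, -0.1]
finger_gap: 0.0002
gripper_force: 0.5
t 7.3 p [ 0.5315 -0.1054  0.0799] yaw 73.27 tilt z [-0. -0. -1.] F [ 1.2  0.7 -0.1] gap 0.0002 tips 0.0726
side c [ 0.4873 -0.1399] size [169. 126.] ang 79.6 bridge xy -0.2884 -0.0105
top c [ 0.4811 -0.1074] size [89. 87.] ang 79.3 bridge xy -0.2567 -0.0009
```

```bash
python3 -m crank '[[[0,0,0,0,-0.002,0,0],[0,0,0,0,-0.002,0,0],[0,0,0,0,-0.001,0,0],[0,0,0,0,0.01,0,0],[0,0,0,0,0.01,0,0],[0,0,0,0,0,-0.03,0],[0,0,0,0,0,-0.06,0],[0,0,0,0,0,-0.05,0]]]'
python3 -m crank '[[[0,0,0,-0.06,0,0,0.04],[0,0,0,-0.06,0,0,0.04],[0,0,0,-0.06,0,0,0.04],[0,0,0,-0.04,0,0,0.04],[0,0,-0.06,0,0,0,0.04],[0,0,-0.06,0,0,0,0.04],[0,0,-0.06,0,0,0,0.04],[0,0,0,0,0,0,0.04]]]'
python3 -c "
from h import *
st();plate()
a=cv2.imread('pics/last_top.png');b=cv2.imread('pics/last_side.png')
c=np.hstack([cv2.resize(a[180:280,250:350],None,fx=4,fy=4),cv2.resize(b[160:260,240:340],None,fx=4,fy=4)])
cv2.imwrite('pics/c4.png',c)"
```

```text
time: 8.4
tool_pos: [0.5465, -0.11, 0.2217]
tool_rot: [0.802, 0.597, -0.0, 0.0]
contact_force: [0.8, -0.1, 0.0]
finger_gap: 0.0001
gripper_force: 0.0
time: 9.4
tool_pos: [0.4828, -0.3208, 0.2196]
tool_rot: [0.746, 0.666, -0.0, -0.0]
contact_force: [0.9, 0.1, 0.2]
finger_gap: 0.0397
gripper_force: 0.0
t 9.4 p [ 0.4828 -0.3208  0.2196] yaw 83.53 tilt z [-0.001  0.    -1.   ] F [0.9 0.1 0.2] gap 0.0397 tips 0.0726
side c [ 0.4682 -0.1373] size [170.  95.] ang 83.2 bridge xy -0.2878 0.0088
top c [ 0.472  -0.1397] size [154.  88.] ang 81.7 bridge xy -0.2898 0.0048
```

View pics/c4.png

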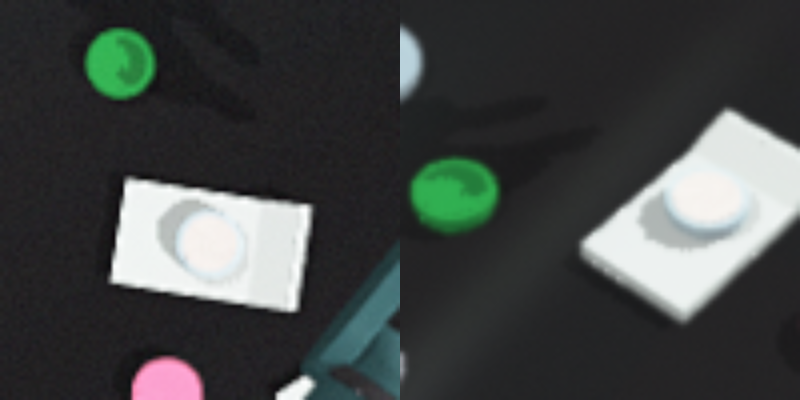

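The plate lies at about (0.472, -0.140), heading 82°, with the dish centred and the ramp at the -y end. Next I go behind the lip.

```bash
python3 -m crank '[[[0,0,0.02,0.03,-0.018,0,0.04],[0,0,0,0.03,-0.018,0,0.04],[0,0,0,0,0,0.035,0.04],[0,0,0,0,0,0.035,0.04],[0,0,0,0,0,0.035,0.04],[0,0,0,0,0,0.034,0.04],[0,0,0,0.01,0,0,0.04],[0,0,0,0,0,0,0.04]]]'
python3 -c "
from h import *
st();plate();b=cv2.imread('pics/last_side.png')
cv2.imwrite('pics/c5.png',cv2.resize(b[130:270,240:400],None,fx=4,fy=4))"
```

```text
time: 10.5
tool_pos: [0.4563, -0.2462, 0.0821]
tool_rot: [0.752, 0.659, 0.0, 0.001]
contact_force: [-0.4, -0.8, 1.0]
finger_gap: 0.0398
gripper_force: 0.0
t 10.5 p [ 0.4563 -0.2462  0.0821] yaw 82.48 tilt z [ 0.001 -0.001 -1.   ] F [-0.4 -0.8  1. ] gap 0.0398 tips 0.0726
side c [ 0.4682 -0.1373] size [170.  95.] ang 83.2 bridge xy -0.2878 0.0088
top c [ 0.4718 -0.1395] size [154.  88.] ang 82.0 bridge xy -0.2896 0.0049
```

View pics/c5.png

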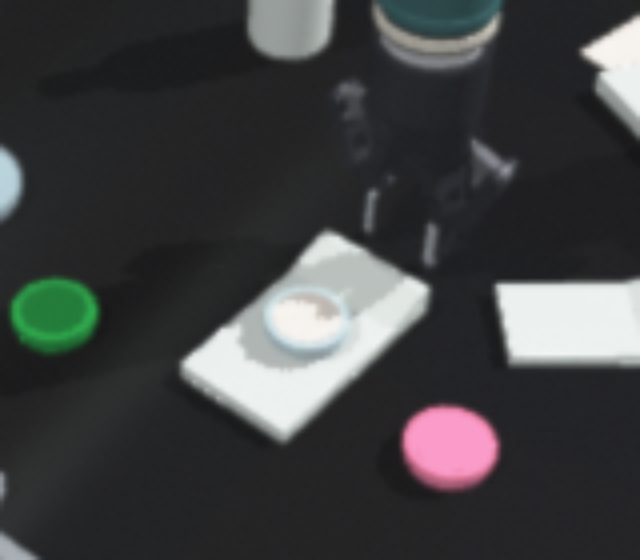

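```bash
python3 -m crank '[[[0,0,0,0.004,0,0.004,0.04],[0,0,0,0.004,0,0,0.04],[0,0,0,0.003,0,0,0.04],[0,0,0,0.003,0,0,0.04],[0,0,0,0.003,0,0,0.04],[0,0,0,0.003,0,0,0.04],[0,0,0,0.003,0,0,0.04],[0,0,0,0.003,0,0,0.04]]]'
python3 -m crank '[[[0,0,0,0.004,0,0,0.04],[0,0,0,0.005,0,0,0.04],[0,0,0,0.005,0,0,0.04],[0,0,0,0.005,0,0,0.04],[0,0,0,0.005,0,0,0.04],[0,0,0,0.005,0,0,0.04],[0,0,0,0.005,0,0,0.04],[0,0,0,0.005,0,0,0.04]]]'
python3 -m crank '[[[0,0,0,0.005,0,0,0.04],[0,0,0,0.005,0,0,0.04],[0,0,0,0.005,0,0,0.04],[0,0,0,0.005,0,0,0.04],[0,0,0,0.005,0,0,0.04],[0,0,0,0.005,0,0,0.04],[0,0,0,0.004,0,0,0.04],[0,0,0,0.003,0,0,0.04]]]'
python3 -c "
from h import *
s,R=st();plate();d=s['tool_pos'][:2]-O;print(d@X,d@Y)"
```

```text
time: 11.6
tool_pos: [0.459, -0.2209, 0.0769]
tool_rot: [0.752, 0.659, -0.0, 0.0]
contact_force: [-1.3, -0.8, -1.0]
finger_gap: 0.0402
gripper_force: 0.7
time: 12.6
tool_pos: [0.4641, -0.1818, 0.0769]
tool_rot: [0.752, 0.659, -0.0, 0.0]
contact_force: [-0.1, -1.8, -0.3]
finger_gap: 0.0401
gripper_force: 0.7
time: 13.6
tool_pos: [0.469, -0.1452, 0.0769]
tool_rot: [0.752, 0.659, -0.0, 0.0]
contact_force: [-0.4, -1.3, -0.4]
finger_gap: 0.0404
gripper_force: 0.7
t 13.6 p [ 0.469  -0.1452  0.0769] yaw 82.44 tilt z [-0. -0. -1.] F [-0.4 -1.3 -0.4] gap 0.0404 tips 0.0726
side c [ 0.4761 -0.062 ] size [173.  95.] ang 84.3 bridge xy -0.2121 0.0088
top c [ 0.4836 -0.04  ] size [110.  87.] ang 82.5 bridge xy -0.1894 0.0036
-0.2955869895477037 0.007151410604250186
```

```bash
python3 -m crank '[[[0,0,0,0.004,0,0,0.04],[0,0,0,0.005,0,0,0.04],[0,0,0,0.005,0,0,0.04],[0,0,0,0.005,0,0,0.04],[0,0,0,0.005,0,0,0.04],[0,0,0,0.005,0,0,0.04],[0,0,0,0.005,0,0,0.04],[0,0,0,0.005,0,0,0.04]]]'
python3 -m crank '[[[0,0,0,0.005,0,0,0.04],[0,0,-0.005,0.005,0,0,0.04],[0,0,-0.005,0.005,0,0,0.04],[0,0,-0.005,0.005,0,0,0.04],[0,0,-0.005,0.005,0,0,0.04],[0,0,0,0.004,0,0,0.04],[0,0,0,0.003,0,0,0.04],[0,0,0,0.002,0,0,0.04]]]'
python3 -c "
from h import *
s,R=st();plate();d=s['tool_pos'][:2]-O;print(d@X,d@Y)
b=cv2.imread('pics/last_side.png')
cv2.imwrite('pics/c6.png',cv2.resize(b[170:340,180:350],None,fx=3.5,fy=3.5))"
```

```text
time: 14.7
tool_pos: [0.4741, -0.1065, 0.0769]
tool_rot: [0.752, 0.659, -0.0, 0.0]
contact_force: [0.3, -1.9, -0.4]
finger_gap: 0.04
gripper_force: 0.9
time: 15.7
tool_pos: [0.4782, -0.0729, 0.0769]
tool_rot: [0.746, 0.666, -0.0, 0.0]
contact_force: [-0.1, -2.2, 0.9]
finger_gap: 0.0399
gripper_force: 1.1
t 15.7 p [ 0.4782 -0.0729  0.0769] yaw 83.59 tilt z [-0. -0. -1.] F [-0.1 -2.2  0.9] gap 0.0399 tips 0.0726
side c [0.4872 0.0864] size [317. 194.] ang 83.6 bridge xy -0.0633 0.0133
top c [0.4919 0.0425] size [89. 87.] ang 83.5 bridge xy -0.1065 0.004
-0.22273724199592704 0.0055178736061774186
```

View pics/c6.png

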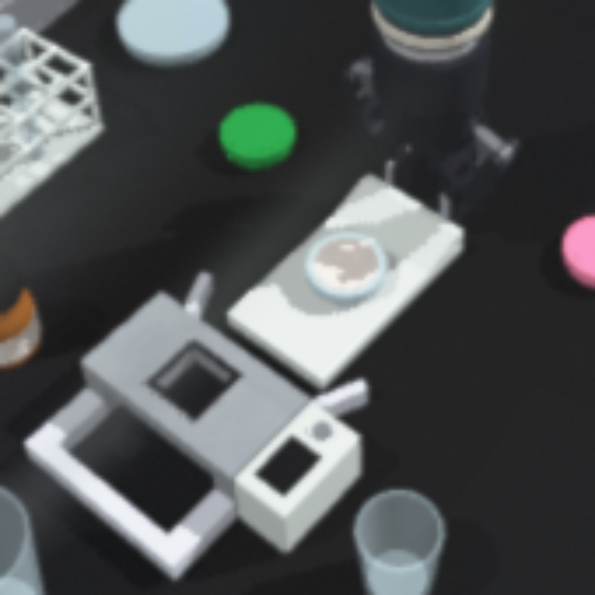

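The plate is entering between the guides, square, about 3–4 mm toward the housing side, with the dish centred at (347,265). I'll push on with a slight sideways trim.

```bash
python3 -m crank '[[[0,0,0,0.003,0.0003,0,0.04],[0,0,0,0.005,0.0005,0,0.04],[0,0,0,0.005,0.0005,0,0.04],[0,0,0,0.005,0.0005,0,0.04],[0,0,0,0.005,0.0005,0,0.04],[0,0,0,0.005,0.0005,0,0.04],[0,0,0,0.005,0.0005,0,0.04],[0,0,0,0.005,0.0003,0,0.04]]]'
python3 -m crank '[[[0,0,0,0.005,0,0,0.04],[0,0,0,0.005,0,0,0.04],[0,0,0,0.005,0,0,0.04],[0,0,0,0.005,0,0,0.04],[0,0,0,0.005,0,0,0.04],[0,0,0,0.005,0,0,0.04],[0,0,0,0.004,0,0,0.04],[0,0,0,0.003,0,0,0.04]]]'
python3 -c "
from h import *
s,R=st();plate();d=s['tool_pos'][:2]-O;print(d@X,d@Y)"
```

```text
time: 16.8
tool_pos: [0.4861, -0.0354, 0.0769]
tool_rot: [0.746, 0.666, -0.0, 0.0]
contact_force: [-0.4, -3.1, 1.5]
finger_gap: 0.0398
gripper_force: 1.2
time: 17.8
tool_pos: [0.4902, 0.0013, 0.0769]
tool_rot: [0.746, 0.666, -0.0, 0.0]
contact_force: [0.1, -3.2, 1.3]
finger_gap: 0.0405
gripper_force: 1.4
t 17.8 p [0.4902 0.0013 0.0769] yaw 83.59 tilt z [ 0. -0. -1.] F [ 0.1 -3.2  1.3] gap 0.0405 tips 0.0726
-0.14765786397909844 0.0013339913595410583
```

```bash
python3 -m crank '[[[0,0,0,0.003,0,0,0.04],[0,0,0,0.005,0,0,0.04],[0,0,0,0.005,0,0,0.04],[0,0,0,0.005,0,0,0.04],[0,0,0,0.005,0,0,0.04],[0,0,0,0.005,0,0,0.04],[0,0,0,0.005,0,0,0.04],[0,0,0,0.004,0,0,0.04]]]'
python3 -m crank '[[[0,0,0,0.003,0,0,0.04],[0,0,0,0.002,0,0,0.04],[0,0,0,0.002,0,0,0.04],[0,0,0,0.002,0,0,0.04],[0,0,0,0.002,0,0,0.04],[0,0,0,0.002,0,0,0.04],[0,0,0,0.002,0,0,0.04],[0,0,0,0.001,0,0,0.04]]]'
python3 -c "
from h import *
s,R=st();d=s['tool_pos'][:2]-O;print(d@X,d@Y)"
```

```text
time: 18.9
tool_pos: [0.4943, 0.0382, 0.0769]
tool_rot: [0.746, 0.666, -0.0, 0.0]
contact_force: [0.2, -2.5, 0.7]
finger_gap: 0.0402
gripper_force: 1.2
time: 19.9
tool_pos: [0.4961, 0.0539, 0.0769]
tool_rot: [0.746, 0.666, -0.0, 0.0]
contact_force: [-0.3, -1.5, 1.9]
finger_gap: 0.0403
gripper_force: 1.1
t 19.9 p [0.4961 0.0539 0.0769] yaw 83.59 tilt z [ 0. -0. -1.] F [-0.3 -1.5  1.9] gap 0.0403 tips 0.0726
-0.09475994137662007 0.0009939220709812555
```

About 9 mm to go. I'll push slowly until the force rises at the stop.

```bash
python3 -m crank '[[[0,0,0,0.001,0,0,0.04],[0,0,0,0.001,0,0,0.04],[0,0,0,0.001,0,0,0.04],[0,0,0,0.001,0,0,0.04],[0,0,0,0.001,0,0,0.04],[0,0,0,0.001,0,0,0.04],[0,0,0,0,0,0,0.04],[0,0,0,0,0,0,0.04]]]'
python3 -c "
from h import *
st();save('side','sx.png')"
```

```text
time: 20.9
tool_pos: [0.4968, 0.0599, 0.0769]
tool_rot: [0.746, 0.666, 0.0, -0.0]
contact_force: [-0.7, -1.8, 0.9]
finger_gap: 0.0399
gripper_force: 0.6
t 20.9 p [0.4968 0.0599 0.0769] yaw 83.58 tilt z [ 0.  0. -1.] F [-0.7 -1.8  0.9] gap 0.0399 tips 0.0726
```

```bash
python3 -m crank '[[[0,0,0,0.001,0,0,0.04],[0,0,0,0.001,0,0,0.04],[0,0,0,0.001,0,0,0.04],[0,0,0,0.0005,0,0,0.04],[0,0,0,0.0005,0,0,0.04],[0,0,0,0,0,0,0.04],[0,0,0,0,0,0,0.04],[0,0,0,0,0,0,0.04]]]'
python3 -c "
from h import *
s,R=st();d=s['tool_pos'][:2]-O;print(d@X,d@Y)"
```

```text
time: 21.95
tool_pos: [0.4972, 0.0637, 0.0769]
tool_rot: [0.746, 0.666, 0.0, -0.0]
contact_force: [0.2, -0.4, 1.0]
finger_gap: 0.0399
gripper_force: 0.7
t 21.95 p [0.4972 0.0637 0.0769] yaw 83.58 tilt z [ 0.  0. -1.] F [ 0.2 -0.4  1. ] gap 0.0399 tips 0.0726
-0.08481748331642376 0.0009140404714916096
```

```bash
for i in 1; do python3 -m crank '[[[0,0,0,0.0005,0,0,0.04],[0,0,0,0.0005,0,0,0.04],[0,0,0,0.0005,0,0,0.04],[0,0,0,0.0005,0,0,0.04],[0,0,0,0.0005,0,0,0.04],[0,0,0,0,0,0,0.04],[0,0,0,0,0,0,0.04],[0,0,0,0,0,0,0.04]]]'; done
python3 -c "
from h import *
s,R=st();d=s['tool_pos'][:2]-O;print(d@X,d@Y)
a=save('top','ty.png');b=save('side','sy.png')
c=np.hstack([cv2.resize(a[185:265,165:265],None,fx=4,fy=4),cv2.resize(b[210:340,190:290],(400,520))[:320]]) if 0 else None
o=cv2.resize(b[200:340,180:330],None,fx=4,fy=4,interpolation=2);cv2.imwrite('pics/c7.png',o[:,:,::-1])"
```

```text
time: 22.95
tool_pos: [0.4975, 0.066, 0.0769]
tool_rot: [0.746, 0.666, -0.0, 0.0]
contact_force: [0.3, -2.9, 1.0]
finger_gap: 0.0401
gripper_force: 1.6
t 22.95 p [0.4975 0.066  0.0769] yaw 83.58 tilt z [-0. -0. -1.] F [ 0.3 -2.9  1. ] gap 0.0401 tips 0.0726
-0.0825488875086165 0.0009075145358364032
```

View pics/c7.png

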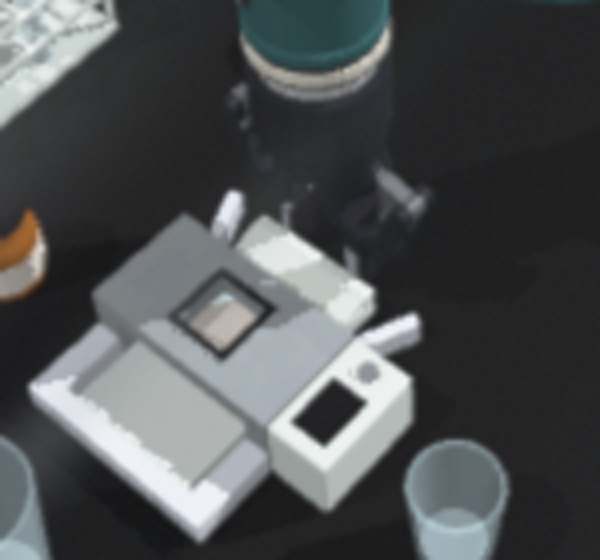

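The plate's leading edge is at, or within about 2 mm of, the stop bar, and the paper disc shows in the window at (222,312). I'll keep creeping until the force rises.

```bash
python3 -m crank '[[[0,0,0,0.0005,0,0,0.04],[0,0,0,0.0005,0,0,0.04],[0,0,0,0.0005,0,0,0.04],[0,0,0,0.0005,0,0,0.04],[0,0,0,0,0,0,0.04],[0,0,0,0,0,0,0.04],[0,0,0,0,0,0,0.04],[0,0,0,0,0,0,0.04]]]'
python3 -c "
from h import *
s,R=st()"
```

```text
time: 24.05
tool_pos: [0.4975, 0.0664, 0.0769]
tool_rot: [0.746, 0.666, -0.002, 0.001]
contact_force: [-1.9, -8.1, 1.8]
finger_gap: 0.0402
gripper_force: 4.6
t 24.05 p [0.4975 0.0664 0.0769] yaw 83.58 tilt z [-0.001 -0.004 -1.   ] F [-1.9 -8.1  1.8] gap 0.0402 tips 0.0726
```

The force rose to 8 N and the motion stopped, so the plate is home against the stop. I'll square it with a small extra press, then back straight off and lift.

```bash
python3 -m crank '[[[0,0,0,0.001,0,0,0.04],[0,0,0,0,0,0,0.04],[0,0,0,0,0,0,0.04],[0,0,0,-0.001,0,0,0.04],[0,0,0,-0.001,0,0,0.04],[0,0,0,-0.002,0,0,0.04],[0,0,0,-0.01,0,0,0.04],[0,0,0,-0.03,0,0,0.04]]]'
python3 -m crank '[[[0,0,0,-0.03,0,0,0.04],[0,0,0,-0.03,0,0,0.04],[0,0,0,-0.03,0,-0.03,0.04],[0,0,0,-0.03,0,-0.04,0.04],[0,0,0,-0.04,0,-0.04,0.04],[0,0,0,-0.04,0,-0.03,0.04],[0,0,0,-0.04,0,0,0.04],[0,0,0,0,0,0,0.04]]]'
python3 -c "
from h import *
s,R=st()
a=save('top','tz.png');b=save('side','sz.png')
m=a[185:265,165:265];n=b[210:335,185:310]
o=np.hstack([cv2.resize(m,(400,320),interpolation=2),cv2.resize(n,(400,400),interpolation=2)[60:380]]);cv2.imwrite('pics/c8.png',o[:,:,::-1])"
```

```text
time: 25.05
tool_pos: [0.4931, 0.026, 0.077]
tool_rot: [0.745, 0.667, 0.001, -0.0]
contact_force: [0.1, 0.4, -0.7]
finger_gap: 0.0401
gripper_force: 0.0
time: 26.05
tool_pos: [0.4659, -0.2153, 0.2175]
tool_rot: [0.747, 0.665, 0.0, 0.001]
contact_force: [0.2, 0.2, -0.4]
finger_gap: 0.0399
gripper_force: 0.0
t 26.05 p [ 0.4659 -0.2153  0.2175] yaw 83.37 tilt z [ 0.002 -0.001 -1.   ] F [ 0.2  0.2 -0.4] gap 0.0399 tips 0.0726
```

View pics/c8.png

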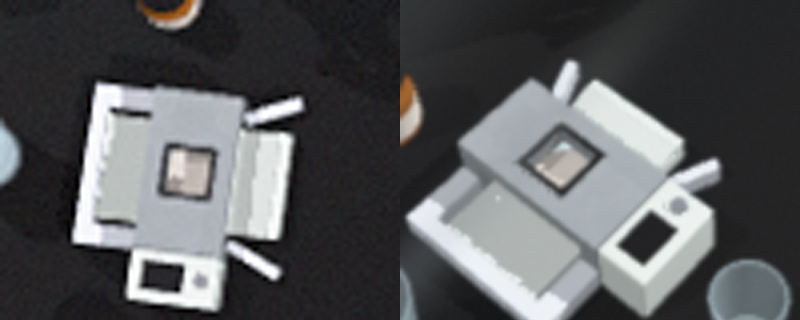

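The plate is flush with the stop, square and centred between the rails. The paper disc fills the window at (187,172), and the hand is clear.

```bash
python3 -c "
from plant import arm
print(arm.job_done())"
```

```text
the job is handed in; nothing more can be done
None
```

I handed the job in at about 26 s of the 72 s limit: the plate is home and square against the stop bar with its raised end outside, the dish is under the window, and the hand is clear. No verdict came back.

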